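# Refit the chain guard of the grease pump

## Task

Put the yellow chain guard back on the green grease pump: hook its rear lip over the steel rail between the pump's side cheeks, then push its front edge down until the foot snaps under the spring clip and the edge of the guard holds the limit-switch lever down. Leave it fitted, and do not disturb the other things on the bench.

Things in the scene. Friction and masses are not known exactly. Their poses are not given: they have to be found in the camera images.
- pump: Green bench grease pump, fixed; place and yaw vary. Origin on the bench under the chain case; -x its front (clip side, towards the robot), +x its rear (rail), +y its left (switch). Cheeks: inner faces at y = -52 and +52 mm, front edges at x = -85.5 mm. Two rubber rests carry the guard's front: seated, it slopes 0.14 rad down to the front. Motor and grease pot on the right, up to 115 mm high.
- rail (a point): Middle of the steel hook rail: axis along the pump's y, diameter 10 mm, 104 mm long between the cheeks, axis 118 mm above the bench, 80 mm behind the pump's origin. Axes as the pump's.
- switch_lever (a joint): Limit-switch lever, hinged along the pump's x on its left: 0 up and free, grows to 0.55 rad as its roller is pushed down, springs back. About 2 N at the roller. About 0.35 with the guard seated, 0.03 to 0.12 with the guard only resting on the clip.
- switch_roller (a point): Axis of the black roller (12 mm diameter, 10 mm wide) at the lever's tip, 45 mm ahead of and 72 mm left of the pump's origin, 113 mm high when free; the guard's left edge comes down on it. Lever 42 mm long, hinge 108 mm left of the origin.
- foot_clip (a joint): Spring clip behind the guard's front flange: 0 sprung forward, grows to about 0.1 rad while the foot pushes it back, returns to about 0 when the foot has snapped below its nose. Snapping takes about 5 to 12 N straight down at guard_press.
- clip_nose (a point): Lower front tip of the clip's nose, 91 mm ahead of the pump's origin and 75 mm high; 24 mm wide. Above it a ramp leans back 25 degrees from vertical, up to 98 mm high.
- guard_grip (a point): Centre of the dark handle bar on the loose yellow sheet guard (0.4 kg, balanced here). Bar along y, 14 mm wide, 14 high, 100 long, 25 mm free under it. Axes: +x to the rear lip, -x to the front flange, z up. Starts level on the bench, this point 68 mm up; place and yaw vary. Sheet x -91 to +95 mm, y -82 to +82 mm, 3 mm thick, underside 35 mm below this point.
- guard_lip (a point): Middle of the rear lip's lower edge, 93.5 mm behind and 68 mm below guard_grip. Lip 90 mm wide, 3 thick, hangs 33 mm below the sheet and goes behind the rail; the sheet lies on the rail. Inner face 92 mm behind guard_grip, front flange's inner face 88 mm ahead: 9 mm fore-and-aft play (level) between rail and cheek fronts, 7 mm to each side between the cheeks.
- guard_foot (a point): Middle of the foot: a round hem (6 mm diameter, 84 mm wide) along the bottom of the front flange, 86.5 mm ahead of and 65 mm below guard_grip. Hooked and level it is 93 mm above the bench; let go, the guard tips until the foot rests on the clip's ramp (81 to 87 mm); seated it is at 69 mm.
- guard_press (a point): Point on top of the sheet near its front edge, a flat place to push down on: 70 mm ahead of and 32 mm below guard_grip. Hooked and level it is 126 mm above the bench, seated about 104 mm.
- grease_cup: Bystander: brass lubricator cup, 52 mm diameter, 78 mm high, upright. Origin under its middle.
- puller: Bystander: orange two-jaw bearing puller lying flat, about 190 by 110 mm, 18 mm high.
- scraper: Bystander: scraper with boxwood handle, lying, 180 mm long, 34 mm wide, 22 mm high.
- tin: Bystander: blue enamelled tin canister, 72 mm diameter, 86 mm high, upright. Origin under its middle.
Not all that is in view belongs to the job. Of the things that look like the part that bears guard_grip, the larger one is meant.

How it is judged (in metres and radians):
On the way:
1. the lip is hooked behind the rail, between the cheeks, with the front of the guard still up and the switch lever not yet held down (x of guard_lip in the frame of rail between 0.003 and 0.024 m and z of guard_lip in the frame of rail between -0.045 and -0.015 m and value of joint switch_lever below 0.22 rad), for 0.2 s.
At the end, for the whole second after the job is handed in: Guard hooked (lip edge 3-24 mm behind the rail axis, 18-40 mm below it), foot snapped under the clip (foot under 74.5 mm above the bench, clip under 0.04 rad), the guard alone holding the switch lever past 0.26 rad; cup, puller, scraper and tin in place (x of guard_lip in the frame of rail between 0.003 and 0.024 m and z of guard_lip in the frame of rail between -0.04 and -0.018 m and z of guard_foot in the frame of pump below 0.0745 m and value of joint foot_clip below 0.04 rad and value of joint switch_lever above 0.26 rad); the robot touches nothing.
It fails at once if one of the bystanders (cup, puller, scraper, tin) is shifted by more than 25 mm or knocked over (distance of any of grease_cup, puller, scraper, tin from where it was at the start of the episode above 0.025 m or angle between any of grease_cup, tin's own z axis and vertical above 0.5 rad).
It also fails if it takes over 42 s, if anything falls off the work surface, if the arm or the gripper's body presses on something with over 40 N, if the wrist force passes 120 N, or if a joint passes its speed limit or range.

## Robot

A 6-joint arm with a two-finger parallel gripper is mounted at the origin on the work surface. World frame = base frame: x ahead of the robot, y to its left, z up, the work surface at z = 0. Lengths are in mm, angles in degrees, forces in N, time in s.
With the tool pointing down it reaches from about 325 to 925 mm from the base axis. Payload 3.1 kg.
Tool frame: the origin (TCP) lies at the very end of the fingers, on their centre line; the grasp point (between the pads) lies grasp_offset behind it (grasp_offset is the distance from the TCP to the grasp point, in mm); z points along the fingers, x is the direction in which the jaws open and shut, and the axes are right-handed (so a half turn about z gives the same grasp; the last joint's range is limited). The gripper opens to 85 mm and grips with 20 to 120 N. Pads are 22 mm wide; open, the fingers measure 114 mm over their backs; the gripper's body (76 mm by 85 mm) begins 54 mm behind the grasp point. The pads swing forward as they close: fully open they stand 13 mm farther back than shut.
Start: joints at [66.853, 12.427, 92.441, -0, 75.132, -6.429], TCP at [179.779, 598.597, 231.3] pointing down, gripper open.
Joint ranges: [-157.48, 157.48], [-44.54, 120.13], [17.64, 146.25], [-64.5, 244.5], [7.68, 150.69], [-147.95, 147.95]. Speed limits (degrees/s): [159.86, 159.86, 180, 180, 180, 180].

## Interface

Orientations are given as [roll, pitch, yaw] about the fixed x, y, z axes, in that order (R = Rz(yaw) Ry(pitch) Rx(roll)).
In Python, from station import * gives the robot as it stands. Calls block until the motion is done:
- goto(position, orientation): joint-space move of the TCP to a pose.
- move_l(position, attitude=None, speed=150): straight line of the TCP; attitude=None keeps the orientation; speed is the mean speed in mm/s.
- move_j(angles): joint-space move.
- grip(opening, squeeze=None): finger opening in mm; squeeze is the grip in N (None keeps the last); returns when the fingers have stopped.
- wait(seconds).
- solve_ik(position, orientation): joint angles nearest the present ones, or None.
- get_obs(): the state.
- get_image(name): name is "side" or "top"; returns the picture (400x640x3 uint8, red, green, blue); there is no depth.
- get_calibration(name): a dict with "fx", "fy", "cx", "cy" (pixels), "R" (3x3) and "t" (3): a world point X has camera coordinates R X + t. Camera axes: x right, y down, z forward; pixel columns grow to the right and rows downward; lengths in mm; the calibration is good to about 2 mm. A picture is of the moment at which its call begins. get_calibration takes no time and is no camera call.
A pose or a line that the arm cannot do raises Unreachable and nothing moves.
- sign_off(): hands the job in, once; it reports no verdict.
Trained networks look in the newest picture that a camera, given by its name, has taken for a name from the list of things; names that differ only in an ending like _2 or _b are one class to them, and where a whole thing is asked for, a point or a joint stands for the part that bears it (a point fixed in the world has none). Each returns a list of dicts, best first, with "score" (0 to 1); they miss things now and then, are a little off and sometimes report something else, mostly with a low value. They report only what shows in the picture. A call takes as long as a camera call. They do not tell look-alikes from the thing itself.
- spot_in(name, camera): "extent" ([centre column, centre row, width, height] in pixels, round what is visible of it).
- regions_of(name, camera): "region" (400x640 bool, what is visible of it) and "extent" ([centre column, centre row, width, height] in pixels, round what is visible of it).
The state is a dict: "t": time; "joint_pos": joint angles; "qvel": joint speeds; "effort": joint torques, N m; "tcp_pos": TCP position; "ee_rot": TCP orientation; "wrist_force": force on the tool from outside, world axes, zero at the start; "moment": the same for the moment, N m; "grip_width": finger opening in mm.
Only numpy, scipy, OpenCV 4.12 (cv2) and the standard library are available. Lean on these libraries where they do the work, as an engineer would, in place of code of your own. Each camera call takes 0.05 s, during which the arm holds its last target. There are 200 camera calls.

## Working session

There is one attempt and no reset: what is moved stays moved. The work goes in short steps, each a Python script; the robot and the scene stay as the last script left them, time stands still between calls to the robot, and variables do not carry over. Pictures are saved under pics/ and viewed, about 8 in all and at most 12, crops included, and the job is handed in when it is done.

```bash
mkdir -p pics; python3 - <<'E'
from station import *
import cv2,numpy as np
for c in("top","side"):
    im=get_image(c); cv2.imwrite(f"pics/{c}0.png",im[:,:,::-1])
    k=get_calibration(c); R=np.array(k["R"]);print(c,{a:k[a] for a in("fx","fy","cx","cy")},np.round(R,3).tolist(),"cam",np.round(-R.T@np.array(k["t"])))
    for n in("pump","guard_grip","switch_roller","clip_nose","rail","grease_cup","puller","scraper","tin"):
        try: print(n,[(round(d["score"],2),np.round(d["extent"]).tolist()) for d in spot_in(n,c)][:3])
        except Exception as e: print(n,e)
o=get_obs();print(o["t"],o["ee_rot"],o["wrist_force"]); 
try: print(grasp_offset)
except Exception as e: print(e)
E
ls
```

```text
top {'fx': 422.01866434674304, 'fy': 422.01866434674304, 'cx': 315.95955813871285, 'cy': 194.30857193535059} [[-0.02, -1.0, -0.002], [-0.999, 0.02, -0.042], [0.042, 0.001, -0.999]] cam [ 420.   -3. 1402.]
pump [(0.77, [348.0, 159.0, 107.0, 88.0])]
guard_grip [(0.75, [229.0, 214.0, 55.0, 66.0]), (0.69, [218.0, 289.0, 49.0, 41.0])]
switch_roller [(0.41, [320.0, 184.0, 6.0, 6.0])]
clip_nose [(0.48, [346.0, 188.0, 9.0, 10.0])]
rail [(0.67, [351.0, 157.0, 108.0, 88.0])]
grease_cup [(0.66, [348.0, 186.0, 7.0, 8.0]), (0.63, [448.0, 150.0, 21.0, 19.0])]
puller [(0.94, [449.0, 222.0, 35.0, 62.0])]
scraper [(0.88, [237.0, 110.0, 19.0, 54.0])]
tin [(0.75, [181.0, 140.0, 28.0, 24.0])]
side {'fx': 481.7994832038953, 'fy': 481.7994832038953, 'cx': 321.36583023084995, 'cy': 199.40626639621883} [[0.902, -0.431, -0.009], [-0.255, -0.516, -0.818], [0.348, 0.74, -0.575]] cam [  -22. -1103.   938.]
pump [(0.57, [369.0, 227.0, 121.0, 93.0])]
guard_grip [(0.79, [199.0, 193.0, 35.0, 27.0]), (0.57, [267.0, 179.0, 67.0, 42.0])]
switch_roller []
clip_nose [(0.72, [338.0, 225.0, 7.0, 20.0]), (0.21, [355.0, 164.0, 37.0, 16.0])]
rail [(0.56, [368.0, 227.0, 130.0, 97.0])]
grease_cup [(0.64, [438.0, 289.0, 23.0, 32.0])]
puller [(0.73, [358.0, 329.0, 80.0, 48.0]), (0.19, [338.0, 224.0, 8.0, 26.0])]
scraper [(0.64, [357.0, 164.0, 39.0, 18.0])]
tin [(0.71, [314.0, 140.0, 19.0, 25.0])]
1.0 [-1.79999725e+02 -6.94478240e-05  7.32847799e+01] [0.37371668 0.30289771 0.17605755]
18.700000000000003
pics
```

View pics/top0.png

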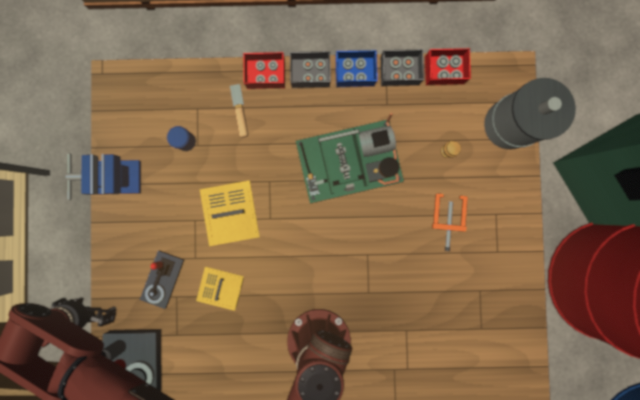

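View pics/side0.png

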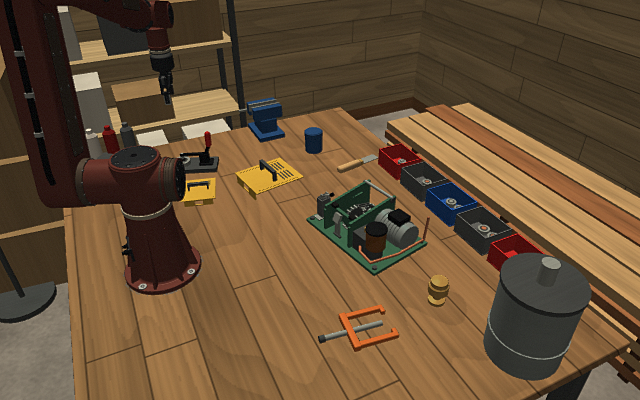

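```bash
cat > h.py <<'E'
import cv2,numpy as np
from station import *
def proj(c,P):
    k=get_calibration(c);X=np.atleast_2d(P)@np.array(k["R"]).T+np.array(k["t"])
    return np.c_[k["fx"]*X[:,0]/X[:,2]+k["cx"],k["fy"]*X[:,1]/X[:,2]+k["cy"]]
def back(c,uv,z):
    k=get_calibration(c);R=np.array(k["R"]);uv=np.atleast_2d(uv).astype(float)
    d=np.c_[(uv[:,0]-k["cx"])/k["fx"],(uv[:,1]-k["cy"])/k["fy"],np.ones(len(uv))]@R
    C=-R.T@np.array(k["t"]);return C+d*((z-C[2])/d[:,2])[:,None]
def crop(im,x0,y0,w,h,s):
    return cv2.resize(im[y0:y0+h,x0:x0+w],None,fx=s,fy=s,interpolation=cv2.INTER_CUBIC)
E
python3 - <<'E'
from h import *
t=cv2.imread("pics/top0.png");s=cv2.imread("pics/side0.png")
cv2.imwrite("pics/c1.png",crop(t,290,110,125,98,6))
a=crop(t,190,170,80,80,5);b=crop(s,225,145,90,80,5)
cv2.imwrite("pics/c2.png",np.vstack([np.hstack([a,b[:,:400]])]))
cv2.imwrite("pics/c3.png",crop(s,300,170,135,110,5))
get_image("top")
for d in regions_of("guard_grip","top"):
    m=d["region"].astype(np.uint8);r=cv2.minAreaRect(cv2.findNonZero(m));b=cv2.boxPoints(r)
    P=back("top",b,36);print(d["score"],m.sum(),np.round(b,1).tolist(),np.round(P[:,:2],1).tolist(),P.mean(0).round(1),np.linalg.norm(np.diff(P,axis=0),axis=1).round())
# yellow colour mask around large guard
hsv=cv2.cvtColor(t,cv2.COLOR_BGR2HSV)
print(hsv[225,228],hsv[205,215])
m=((hsv[...,0]>20)&(hsv[...,0]<32)&(hsv[...,1]>150)&(hsv[...,2]>150)).astype(np.uint8);m[:175]=0;m[255:]=0;m[:,:190]=0;m[:,270:]=0
r=cv2.minAreaRect(cv2.findNonZero(m));b=cv2.boxPoints(r);P=back("top",b,36);print(m.sum(),b.tolist(),P.round(1).tolist(),P.mean(0))
E
```

```text
0.66 1483 [[194.60000610351562, 301.3999938964844], [203.5, 265.8999938964844], [244.0, 276.0], [235.10000610351562, 311.5]] [[141.5, 394.9], [254.2, 365.4], [219.3, 235.5], [106.8, 265.4]] [180.5 315.3  36. ] [117. 134. 116.]
0.55 2876 [[198.3000030517578, 189.3000030517578], [248.89999389648438, 180.1999969482422], [259.0, 236.6999969482422], [208.39999389648438, 245.8000030517578]] [[501.5, 380.3], [527.6, 215.8], [344.3, 185.6], [318.4, 349.2]] [423.  282.7  36. ] [167. 186. 166.]
[ 22 167 221] [ 22 145 181]
2453 [[198.9283447265625, 188.7985382080078], [249.00991821289062, 179.8553924560547], [259.12115478515625, 236.47837829589844], [209.03958129882812, 245.42152404785156]] [[503.0, 378.3, 36.0], [528.9, 215.4, 36.0], [345.0, 185.1, 36.0], [319.4, 347.1, 36.0]] [424.07492559 281.47335546  36.        ]
```

View pics/c1.png

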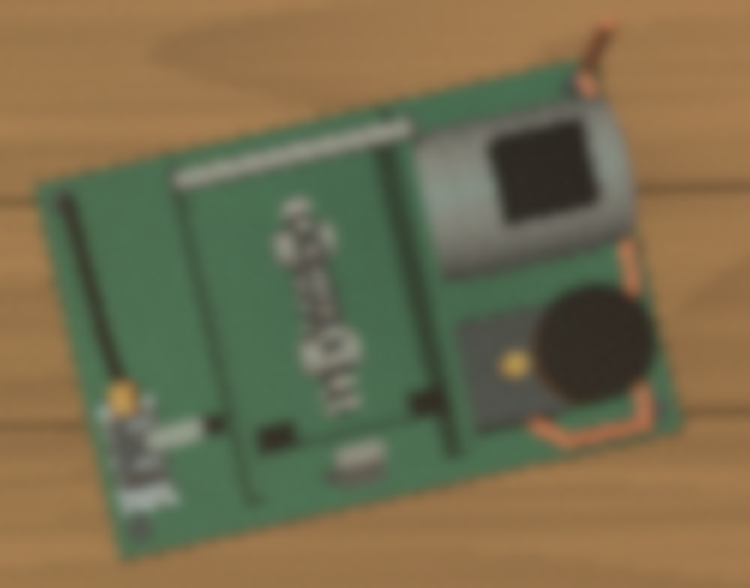

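View pics/c2.png

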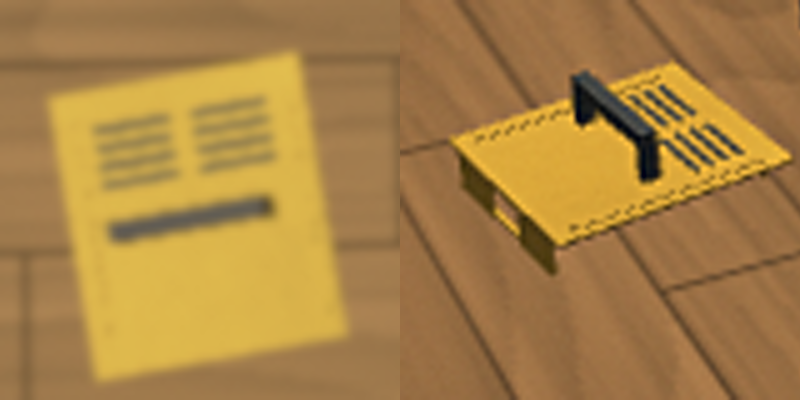

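View pics/c3.png

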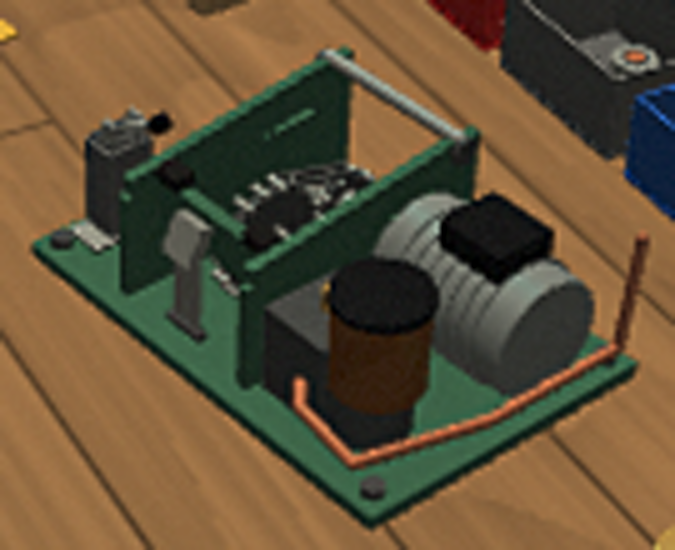

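```bash
cat > fit.py <<'E'
from h import *
from scipy.optimize import least_squares
t6=lambda u,v:(u/6+290-.42,v/6+110-.42); s5=lambda u,v:(u/5+300-.4,v/5+170-.4)
obs=[("top",t6(178,181),(80,52,121)),("top",t6(408,127),(80,-52,121)),("top",t6(215,424),(-45,72,114)),
("side",s5(330,58),(80,52,120)),("side",s5(468,142),(80,-52,120)),("side",s5(160,124),(-45,72,113)),
("top",t6(360,448),(-84,0,95)),("side",s5(190,218),(-80.5,0,98))]
def W(p,q):
    c,s=np.cos(p[2]),np.sin(p[2]);q=np.atleast_2d(q).astype(float);return np.c_[p[0]+c*q[:,0]-s*q[:,1],p[1]+s*q[:,0]+c*q[:,1],q[:,2]]
f=lambda p:np.concatenate([proj(c,W(p,q))[0]-uv for c,uv,q in obs])
if __name__=="__main__":
    for sel in ("both","top","side"):
        g=lambda p:np.concatenate([proj(c,W(p,q))[0]-uv for c,uv,q in obs if sel in("both",c)])
        r=least_squares(g,[500,-80,.2],loss="soft_l1",x_scale=[100,100,1]);print(sel,r.x[:2].round(1),np.degrees(r.x[2]).round(2),g(r.x).round(1).reshape(-1,2).tolist())
E
python3 - <<'E'
import subprocess
print(subprocess.run(["python3","fit.py"],capture_output=True,text=True))
from h import *
P=back("top",[(211.2,216.2),(244,211)],75);print("bar",P.round(1),P.mean(0).round(1))
Q=back("side",[(225+613/5-.4,145+112/5-.4)],75);print("bar side",Q.round(1))
y=9.5
goto([422.5,281.5,150],[180,0,y]); 
move_l([422.5,281.5,49.3],speed=120)
grip(0,60); o=get_obs();print(o["t"],o["tcp_pos"],o["grip_width"],o["wrist_force"])
move_l([422.5,281.5,200],speed=120)
o=get_obs();print(o["t"],o["tcp_pos"],o["ee_rot"],o["grip_width"],o["wrist_force"],o["moment"])
E
```

```text
CompletedProcess(args=['python3', 'fit.py'], returncode=0, stdout='both [576.  -91.2] 12.29 [[2.9, -0.8], [-2.3, 0.3], [-0.1, 0.0], [1.5, -0.4], [-2.5, -2.3], [0.2, -0.4], [1.1, 3.3], [0.2, 0.3]]\ntop [577.4 -88.6] 13.51 [[1.6, -0.8], [-3.8, -0.3], [-0.6, 0.0], [0.8, 2.8]]\nside [574.1 -93.9] 11.73 [[1.7, 0.2], [-2.5, -1.5], [0.2, 0.0], [-0.1, 0.8]]\n', stderr='')
bar [[413.6 329.5  75. ]
 [427.9 226.2  75. ]] [420.8 277.9  75. ]
bar side [[662.  142.1  75. ]]
4.25 [422.58776461 281.5962797   49.59410066] 12.89162322435301 [-0.50480986  0.27946073  1.483043  ]
5.6583 [421.74744906 281.13157325 198.81324296] [1.79964382e+02 1.27124047e-01 9.49800086e+00] 12.924271502550832 [ 0.35551838 -0.75678719 -3.0926576 ] [-0.00545369 -0.01894988  0.00305774]
```

```bash
sed -i 's/(80,52,12/(80,58,12/g;s/(80,-52,12/(80,-58,12/g;s/t6(360,448),(-84,0,95)/t6(360,460),(-84,0,92)/' fit.py; python3 fit.py
cat >> h.py <<'E'
def sheet(c,z,box,im):
    hsv=cv2.cvtColor(im,cv2.COLOR_RGB2HSV);x0,y0,x1,y1=box
    m=((hsv[...,0]>20)&(hsv[...,0]<32)&(hsv[...,1]>140)&(hsv[...,2]>120)).astype(np.uint8)
    k=np.zeros_like(m);k[y0:y1,x0:x1]=1;m*=k
    b=cv2.boxPoints(cv2.minAreaRect(cv2.findNonZero(m)));return b,back(c,b,z)
E
python3 - <<'E'
from h import *
# measure the held guard near where it was, then over pump
p=np.array([576,-91.2]);y=12.3
c,s=np.cos(np.radians(y)),np.sin(np.radians(y))
g=p+np.array([c,s])*-2
goto([g[0],g[1],230-18.7],[180,0,y])
o=get_obs();print(o["t"],o["tcp_pos"],o["ee_rot"],o["wrist_force"])
im=get_image("top");cv2.imwrite("pics/top1.png",im[:,:,::-1])
b,P=sheet("top",o["tcp_pos"][2]+18.7-32,(280,90,430,215),im)
print(b.round(1).tolist(),P.round(1).tolist(),P.mean(0))
for d in regions_of("guard_grip","top")[:2]:
    bb=cv2.boxPoints(cv2.minAreaRect(cv2.findNonZero(d["region"].astype(np.uint8))));print(d["score"],bb.round(1).tolist(),back("top",bb,o["tcp_pos"][2]-13.3).mean(0))
im2=get_image("side");cv2.imwrite("pics/side1.png",im2[:,:,::-1])
cv2.imwrite("pics/c4.png",np.hstack([crop(im[:,:,::-1],280,100,130,110,3),crop(im2[:,:,::-1],300,130,130,110,3)]))
E
```

```text
both [575.8 -91.3] 12.02 [[1.1, -0.5], [-0.3, -0.0], [-0.2, 0.0], [0.3, -1.2], [-1.1, -1.3], [0.2, -0.5], [0.9, 1.5], [0.1, 0.3]]
top [576.4 -90.1] 12.33 [[0.6, -0.5], [-0.8, -0.3], [-0.5, -0.1], [0.7, 1.3]]
side [573.9 -94.6] 11.41 [[0.7, -0.5], [-0.9, -0.4], [0.3, 0.1], [-0.1, 0.9]]
7.15 [573.81301277 -90.38809284 210.98825377] [-1.79935705e+02  2.23284274e-02  1.23601231e+01] [ 0.39472891 -1.20468272 -4.7336407 ]
[[310.6000061035156, 132.60000610351562], [365.5, 118.4000015258789], [381.8999938964844, 181.5], [327.0, 195.6999969482422]] [[648.6, 10.7, 197.7], [686.7, -148.1, 197.7], [503.7, -190.5, 197.7], [466.1, -32.5, 197.7]] [576.26355212 -90.09957458 197.68825377]
0.84 [[310.3999938964844, 132.39999389648438], [365.70001220703125, 119.0], [381.0, 182.1999969482422], [325.70001220703125, 195.60000610351562]] [575.73229185 -88.44557839 197.68825377]
0.63 [[195.8000030517578, 300.5], [204.0, 266.29998779296875], [243.3000030517578, 275.70001220703125], [235.10000610351562, 309.8999938964844]] [210.49736286 277.15839297 197.68825377]
```

View pics/c4.png

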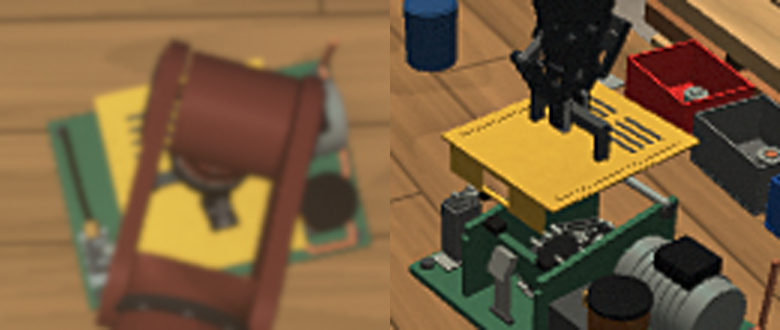

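```bash
python3 - <<'E'
from h import *
from fit import W
o=get_obs();T=o["tcp_pos"];p=[T[0],T[1],np.radians(o["ee_rot"][2])]
s3=lambda u,v:((u-390)/3+300-.33,v/3+130-.33)
uv=np.array([s3(443,137),s3(548,213),s3(698,143)]);q=[(-91,82,T[2]-13.3),(-91,-82,T[2]-13.3),(95,-82,T[2]-13.3)]
print((proj("side",W(p,q))-uv).round(1));print((back("side",uv,T[2]-13.3)-W(p,q)).round(1))
E
```

```text
[[-0.8 -1.5]
 [ 1.6 -1.3]
 [ 0.8 -1.4]]
[[-1.4 -8.3  0. ]
 [-6.8 -3.3  0. ]
 [-6.  -5.1  0. ]]
```

```bash
cat >> h.py <<'E'
PUMP=np.array([576.8,-90.0]);YAW=12.25
def gp(x,y,z,off=18.7):
    c,s=np.cos(np.radians(YAW)),np.sin(np.radians(YAW))
    return [PUMP[0]+c*x-s*y,PUMP[1]+s*x+c*y,z-off]
def loc(v):
    c,s=np.cos(np.radians(YAW)),np.sin(np.radians(YAW));return np.array([c*v[0]+s*v[1],-s*v[0]+c*v[1],v[2]])
E
python3 - <<'E'
from h import *
move_l(gp(-2,0,196),[180,0,YAW],speed=60)
wait(.2);f0=loc(get_obs()["wrist_force"]);print(f0)
for z in range(191,158,-4):
    move_l(gp(-2,0,z),speed=40)
    o=get_obs();f=loc(o["wrist_force"])-f0;print(round(o["t"],2),z,(o["tcp_pos"][2]+18.7).round(1),f.round(1),o["moment"].round(2))
    if np.abs(f).max()>5: break
im=get_image("side");cv2.imwrite("pics/c5.png",crop(im[:,:,::-1],290,130,130,110,5))
E
```

```text
[ 0.49916978  0.21409964 -3.76921021]
8.49 191 190.5 [-0.3  0.1  0.4] [ 0.03 -0.01 -0.04]
8.74 187 186.5 [ 0.3 -0.4  0.6] [ 0.03  0.04 -0.  ]
8.99 183 182.5 [-0.2 -0.9  1.3] [-0.01  0.01 -0.01]
9.24 179 178.5 [-1.   0.6  0.8] [-0.01  0.04 -0.05]
9.49 175 174.6 [-0.7 -0.4  0.5] [0.02 0.   0.  ]
9.74 171 170.5 [-0.6 -0.4 -0. ] [-0.06  0.01  0.04]
9.99 167 166.5 [-0.6  0.7 -0.9] [ 0.04  0.01 -0.01]
10.24 163 162.5 [-0.9  0.4  1.3] [ 0.01 -0.02 -0.01]
10.49 159 158.6 [-0.5 -0.3  1.3] [0.03 0.02 0.06]
```

View pics/c5.png

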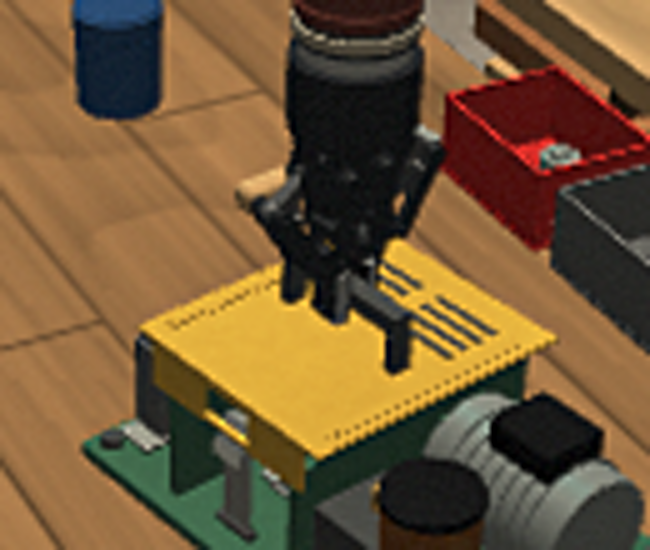

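```bash
python3 - <<'E'
from h import *
f0=loc(get_obs()["wrist_force"])
for d in (-1,1):
    for i in range(1,11):
        move_l(gp(-2+d*i,0,159),speed=30)
        o=get_obs();f=loc(o["wrist_force"])-f0;print(d*i,f.round(1),round(o["t"],2))
        if abs(f[0])>4: break
    move_l(gp(-2,0,159),speed=60)
E
```

```text
-1 [ 0.2 -0.5 -0.3] 10.79
-2 [0.4 0.6 0.1] 11.04
-3 [1.4 0.8 0.1] 11.29
-4 [-0.1  0.3  0.2] 11.54
-5 [ 0.9 -0.3  0.1] 11.79
-6 [ 0.6  0.3 -0.2] 12.04
-7 [ 1.5 -0.4 -0.1] 12.29
-8 [ 5.   1.2 -2.6] 12.54
1 [-0.2 -0.1 -0.9] 13.07
2 [-1.4 -0.5 -0. ] 13.32
3 [-4.5 -0.3  2.4] 13.57
```

```bash
python3 - <<'E'
from h import *
move_l(gp(-5,0,157.8),speed=30); wait(.3)
grip(45); wait(.3)
move_l(gp(-5,0,235),speed=150)
grip(0,40)
goto(gp(-75,0,160,0),[180,0,YAW])
im=get_image("side");cv2.imwrite("pics/side3.png",crop(im[:,:,::-1],290,130,130,110,5))
move_l(gp(-75,0,126,0),speed=80);wait(.2);f0=loc(get_obs()["wrist_force"]);print(f0)
z=126
while z>101:
    z-=1.5; move_l(gp(-75,0,z,0),speed=30)
    o=get_obs();f=loc(o["wrist_force"])-f0;print(z,o["tcp_pos"][2].round(1),f.round(1),round(o["t"],2))
    if f[2]>28: break
wait(.2)
im=get_image("side");cv2.imwrite("pics/side4.png",crop(im[:,:,::-1],290,130,130,110,5))
E
```

```text
[ 0.33462599 -0.47915834  0.37073584]
124.5 124.6 [-1.2  0.4 -0.1] 17.78
123.0 122.8 [-0.4  0.8 -1.5] 18.03
121.5 121.3 [-1.4  1.5 -1.5] 18.28
120.0 119.9 [-0.4  0.7  0.4] 18.53
118.5 118.4 [-0.6  0.  -0.8] 18.78
117.0 117.0 [-1.7  0.3 -0.3] 19.03
115.5 115.8 [-3.9 -0.5  4.1] 19.28
114.0 114.4 [-4.2 -0.7  6. ] 19.53
112.5 113.2 [-5.1 -0.2  7.3] 19.78
111.0 111.8 [-5.8 -0.3  7.4] 20.03
109.5 109.1 [-1.   0.1 -1.9] 20.28
108.0 107.5 [-0.2 -0.  -0.7] 20.53
106.5 106.3 [ 0.6 -0.5 -0.7] 20.78
105.0 105.1 [0.2 0.5 0. ] 21.03
103.5 104.7 [-2.7  1.4  6.9] 21.28
102.0 104.6 [-5.3  3.1 13.6] 21.53
100.5 104.4 [-8.6  4.2 19.9] 21.78
```

View pics/side4.png

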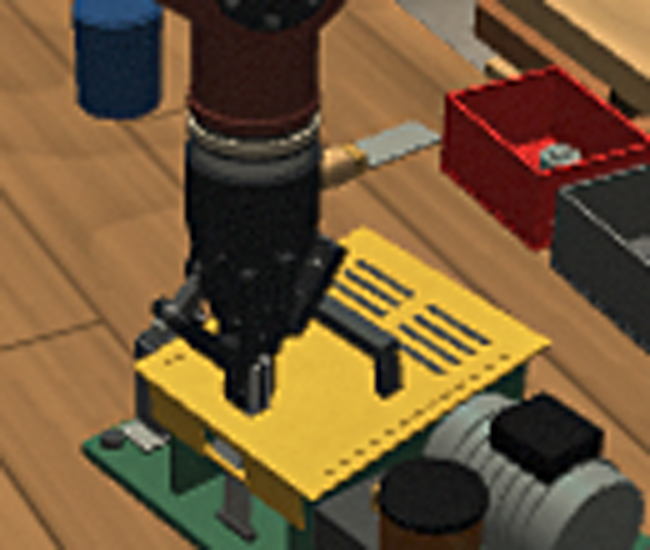

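```bash
python3 - <<'E'
from h import *
move_l(gp(-75,0,240,0),speed=150)
goto([380,150,300],[180,0,20]);wait(.8)
a=get_image("top");im=get_image("side")
cv2.imwrite("pics/c6.png",np.hstack([crop(a[:,:,::-1],290,110,125,110,3),crop(im[:,:,::-1],290,150,130,110,3)]))
b,P=sheet("top",110,(280,90,430,215),a)
c=P.mean(0)-np.r_[PUMP,0];print(b.round(1).tolist(),loc(c).round(1))
for n in("grease_cup","puller","scraper","tin"):
    print(n,[(round(d["score"],2),np.round(d["extent"]).tolist()) for d in spot_in(n,"top")][:2])
print(get_obs()["t"])
E
```

```text
[[312.20001220703125, 138.60000610351562], [364.29998779296875, 126.0999984741211], [378.5, 185.3000030517578], [326.3999938964844, 197.8000030517578]] [ -4.9  -2.3 110. ]
grease_cup [(0.77, [450.0, 153.0, 18.0, 15.0])]
puller [(0.97, [450.0, 222.0, 36.0, 57.0])]
scraper [(0.97, [237.0, 110.0, 19.0, 53.0]), (0.57, [345.0, 163.0, 67.0, 70.0])]
tin [(0.77, [180.0, 140.0, 30.0, 21.0]), (0.52, [344.0, 164.0, 62.0, 71.0])]
25.3333
```

View pics/c6.png

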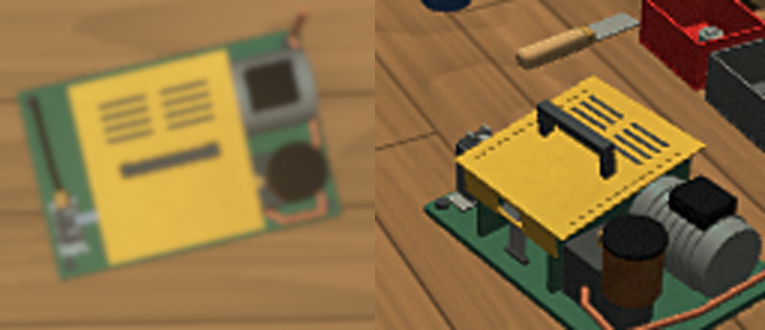

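```bash
python3 -c "
from station import *
print(sign_off())"
```

```text
the job is handed in; nothing more can be done
None
```

The guard is fitted on the pump and the job is handed in; the last picture was at about 25 s of the 42 s. `sign_off()` gives no verdict, so this rests on my own checks.

**What I did:** I gripped the larger yellow guard by its bar, carried it over the pump and lowered it level. I then released it and pressed the front edge down with closed fingers.

**Hooking:** Pulling and pushing the guard fore and aft met resistance after about 10 mm of play. That matches the 9 mm given for a lip behind the rail and a flange in front of the cheeks.

**Snap:** The push force built to about 7.4 N, then dropped away at about 111 mm. The press point stopped hard at about 104.5 mm, where about 104 mm is expected when seated.

**After withdrawing:** In the side camera the guard's front corner is within about 1 pixel of where it was while pressed, so it has not sprung back up. In the top view the networks found the cup, puller, scraper and tin within about 3 pixels of their starting places.

**Not checked or disagreed:**
- **Switch lever and clip:** I did not measure their angles; I inferred them from the seated height and the snap.
- **Side camera:** It was off by about 5 to 8 mm against the known tool position, so I relied on the top camera and on touch.
- **Pump position:** My estimate from the pictures was about 2 mm off fore and aft. I corrected it with the contact test.

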